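# Clamp the clip rod in the table microphone stand

## Robot

A 6-joint arm with a two-finger parallel gripper is mounted at the origin on a cart in front of the work surface, level with it; the furniture and walls round the work are solid. World frame = base frame: x ahead of the robot, y to its left, z up, the work surface at z = 0. Lengths are in m, angles in rad, forces in N, time in s.
With the tool pointing down it reaches from about 0.25 to 0.725 m from the base axis. Payload 4 kg.
Tool frame: the origin (TCP) lies at the very end of the fingers, on their centre line; the grasp point (between the pads) lies 19 mm behind it; z points along the fingers, y is the line along which they close (so a half turn about z gives the same grasp; the last joint's range is limited). The gripper opens to 85 mm and grips with 20 to 120 N. Pads are 22 mm wide; open, the fingers measure 114 mm over their backs; the gripper's body (76 mm by 85 mm) begins 54 mm behind the grasp point. The pads swing forward as they close: fully open they stand 13 mm farther back than shut.
Start: joints at [1.325, 0.241, 0.005, 1.335, 0, 1.571], TCP at [0.122, 0.485, 0.231] pointing down, gripper open.
Joint ranges: [-2.72, 2.72], [-1.05, 1.87], [-1.09, 1.28], [-1.99, 2.15], [-1.42, 1.44], [-3.14, 3.14]. Speed limits (rad/s): [2.79, 2.79, 3.14, 3.14, 3.14, 3.14].

## Interface

Orientations are given as a unit quaternion [x, y, z, w].
In Python, from workcell import telemetry, vision, workorder gives the robot as it stands.
- The arm moves only by the shell command python3 -m inch 'ROWS'. ROWS is JSON, a list of rows, each a list of 3 entries, a list of its own where there are three numbers: the turn, a rotation vector about the tool's x, y, z scaled (see below), then the shift along the tool's x, y, z scaled (see below), then the closure, from -1 (fully open) to 1 (shut). A call has 1 to 10 rows; each row shifts and turns the commanded pose from where the row before left it, along the tool's axes as they then stand; what a row does not reach is not made up. The controller multiplies each number of a shift by 0.3 m and each number of a turn by 360 degrees. A row lasts 1/12 s, in which the tool goes at most 41.7 mm and 7.16 degrees, less where a joint would pass 70% of its speed; a pose out of reach is approached as far as the arm can. A call with a number of a shift or a turn outside -1 to 1 is refused whole. A call with a gripper value outside its range is refused whole. The fingers move at their own pace and stop on an object; the grip force is fixed at half the most. Time passes only in rows, so rows that do not move let the fingers close. It gives the time, the measured TCP pose, the force, the opening and the grip force at its end, in the units of the state.
- telemetry.get_obs(): the state, without advancing time (a new reading comes with each control period).
- vision.camera(name): name is "scene" or "top" or "wrist"; returns a dict with "img" (480x640x3 uint8, red, green, blue), "fov_y" (degrees; the focal length in pixels is half the picture's height over the tangent of half this angle, whatever the lens; pixels are square), "cx", "cy" (the principal point, pixels), "D" ([k1, k2, p1, p2, k3] as OpenCV has them; the pictures are not rectified), "pose" (4x4, takes a point from camera to world coordinates). Camera axes: x right, y up, looking along -z (the intrinsics and any distortion apply to the point x, -y, -z); pixel columns grow to the right and rows downward; lengths in m; the calibration is good to about 2 mm. A picture is of the moment at which its call begins. There is no depth.
- workorder.job_done(): hands the job in; it is judged then, once.
The state is a dict: "clock": time; "joint_pos": joint angles; "joint_vel": joint speeds; "tau": joint torques, N m; "eef_pos": TCP position; "tool_rot": TCP orientation; "ft_force": force on the tool from outside, world axes, zero at the start; "ft_torque": the same for the moment, N m; "grip_width": finger opening in m; "grasp_force": force on a finger pad.
Only numpy, scipy, OpenCV 4.12 (cv2) and the standard library are available. Lean on these libraries where they do the work, as an engineer would, in place of code of your own. Each camera call takes 0.05 s, during which the arm holds its last target. There are 200 camera calls.

## Task

Get the speaker's table microphone stand ready: lift the rod with the microphone clip out of the wooden caddy, set it upright and fully home in the stand's open collet, then push the ball lever round clockwise until the collet grips the rod firmly. Leave the plain rod and the other table things where they are.

Things in the scene. Friction and masses are not known exactly. Their poses are not given: they have to be found in the camera images.
- mic_stand: table microphone stand: dark round foot 184 mm across, 19 mm thick, so heavy that it does not move, with a short upright steel column (37 mm across) that carries the black clamp nut (49 mm across, 60 to 96 mm above the table). Origin on the axis at the underside; z up
- collet_seat (a point): floor of the bore on the stand's axis, 25 mm above the table, 71 mm below the mouth; a rod fully home rests its foot here. The bore is 21 mm across up to z = 60 mm; above it stand the three collet jaws, 23 mm across between their faces with the nut at 0
- collet_mouth (a point): centre of the open mouth on top of the nut, 96 mm above the table (the brass jaws stand 2 mm prouder)
- clamp_nut (a joint): clamp nut angle, rad: 0 = open, growing clockwise from above (tightening), stop at 1.85; starts at 0 to 0.25. Each rad moves the three jaws in by 3 mm: they meet the 16 mm rod at about 1.2. Turning takes 3 to 4 N at the lever, more once the jaws meet the rod; a push of 6 to 12 N makes it firm, at about 1.3 to 1.6. Let go, it may spring back by up to 0.15 and stays tight
- lever_mid (a point): point on the nut's lever, 90 mm from the stand's axis, 82 mm above the table. The lever is a straight level steel bar 10 mm thick, from 25 to 100 mm from the axis; at the start it points toward the robot and to its right (within 35 degrees of that diagonal); tightening swings it past the robot's side of the stand and on to the left
- lever_ball (a point): centre of the 25 mm black ball at the lever's end, 113 mm from the stand's axis, 82 mm above the table
- collet_jaw0: one of the three brass collet jaws round the mouth (6 x 13 x 36 mm, z from 62 to 98 mm); all three press on the rod equally. Origin on the stand's axis when open
- rod_caddy: wooden block 90 x 190 x 45 mm, fixed on the table, with two bores 34 mm deep (19 mm across) at y = +50 and -50 mm in its frame. Origin at the centre of the underside
- clip_rod: the rod to clamp: upright steel rod, 16 mm across and 124 mm long with a coned foot, carrying a black open-topped U-shaped microphone clip; 182 mm high in all, 0.2 kg. Origin at the centre of the foot, z up along the rod. It stands in one of the caddy's bores, its foot 11 mm above the table
- clip_grip (a point): on the rod's axis, 164 mm above its foot, inside the clip: the place to pinch. The clip's two upright side walls are 40 mm apart over the outside, along the rod's own y (pinch along y); they are 52 mm long along x and reach from 157 to 178 mm above the foot, tilted 11 degrees along x
- plain_rod: spare plain rod without a clip (16 mm across, 100 mm high, its top 111 mm above the table) in the other bore; stays there
- pepper_mill: dark wooden mill, 57 mm across, 174 mm high; bystander
- salt_mill: light wooden mill, 57 mm across, 162 mm high; bystander
- service_bell: steel counter bell with a black foot, 75 mm across, 57 mm high; bystander

How it is judged:
By the outcome, as a careful person would: the job done as asked, in the order asked, and still so for the second after the job is handed in, with the robot touching nothing.
It also fails if it takes over 69 s, if anything falls off the work surface, if the arm or the gripper's body presses on something with over 40 N, if the wrist force passes 120 N, or if a joint passes its speed limit or range.

## Working session

There is one attempt and no reset: what is moved stays moved. The work goes in short steps, Python scripts to look and compute and a shell command to move; the robot and the scene stay as the last step left them, time stands still between calls to the robot, and variables do not carry over. Pictures are saved under pics/ and viewed, at most 10 in all, crops included, and the job is handed in when it is done.

```bash
mkdir -p pics; ls
cat > h.py <<'E'
import numpy as np, cv2
from workcell import telemetry, vision, workorder
def K(c):
    f=240/np.tan(np.radians(c["fov_y"])/2); return np.array([[f,0,c["cx"]],[0,f,c["cy"]],[0,0,1.]])
def ray(c,uv):
    p=cv2.undistortPoints(np.array(uv,float).reshape(-1,1,2),K(c),np.array(c["D"],float)).reshape(-1,2)
    d=np.c_[p[:,0],-p[:,1],-np.ones(len(p))]; T=np.array(c["pose"])
    d=d@T[:3,:3].T; return T[:3,3], d/np.linalg.norm(d,axis=1,keepdims=True)
def onz(c,uv,z):
    o,d=ray(c,uv); return o+d*((z-o[2])/d[:,2:])
def proj(c,P):
    T=np.linalg.inv(np.array(c["pose"])); P=np.atleast_2d(P)@T[:3,:3].T+T[:3,3]
    P=P*[1,-1,-1]; return cv2.projectPoints(P,np.zeros(3),np.zeros(3),K(c),np.array(c["D"],float))[0].reshape(-1,2)
def tri(obs):
    A=np.zeros((3,3));b=np.zeros(3)
    for c,uv in obs:
        o,d=ray(c,[uv]); M=np.eye(3)-np.outer(d[0],d[0]); A+=M;b+=M@o
    p=np.linalg.solve(A,b); return p,[np.round(proj(c,p)[0]-uv,1) for c,uv in obs]
def snap(n,f):
    c=vision.camera(n); cv2.imwrite(f"pics/{f}.png",c["img"][:,:,::-1]); import pickle; pickle.dump(c,open(f"pics/{f}.pkl","wb")); return c
E
python3 - <<'E'
from h import *
for n in("scene","top","wrist"):
    c=snap(n,n+"0"); print(n,c["fov_y"],c["cx"],c["cy"],c["D"],np.round(c["pose"],3).tolist())
o=telemetry.get_obs(); print(o)
E
```

```text
pics
scene 57.23251480613785 320.142025481055 245.25097076650232 [-0.06937986  0.          0.          0.          0.        ] [[0.881, 0.305, -0.362, 0.216], [-0.473, 0.567, -0.674, -0.611], [-0.0, 0.765, 0.644, 0.722], [0.0, 0.0, 0.0, 1.0]]
top 48.07848890778048 316.4326201324601 237.09057146917388 [-0.01085899  0.          0.          0.          0.        ] [[0.005, 0.981, -0.196, 0.349], [-1.0, 0.006, 0.009, 0.023], [0.01, 0.196, 0.981, 1.28], [0.0, 0.0, 0.0, 1.0]]
wrist 68.55400178904381 318.7770098839655 230.75964439842 [-0.05673998  0.          0.          0.          0.        ] [[0.243, -0.937, -0.25, 0.059], [0.97, 0.234, 0.065, 0.501], [-0.002, -0.258, 0.966, 0.374], [0.0, 0.0, 0.0, 1.0]]
{'clock': 0.15, 'joint_pos': array([1.32502021e+00, 2.41229156e-01, 4.00398561e-03, 1.33520674e+00,
       7.95106566e-06, 1.57080747e+00]), 'joint_vel': array([-0.00142745, -0.00206004,  0.00232844, -0.00135109,  0.0006834 ,
        0.00081566]), 'tau': array([-4.78939219e-04, -3.72634614e+01,  2.52639484e+01,  1.23100856e-02,
        8.46629177e-06,  3.18231606e-06]), 'eef_pos': array([0.12153148, 0.4844935 , 0.23061151]), 'tool_rot': array([ 1.22584485e-01,  9.92457745e-01, -8.11136290e-04, -1.04184932e-04]), 'ft_force': array([ 0.20921041, -0.49493031, -0.62709786]), 'ft_torque': array([-0.01004702,  0.03292021, -0.05101661]), 'grasp_force': 0.0, 'grip_width': 0.08546716591879869}
```

View pics/scene0.png

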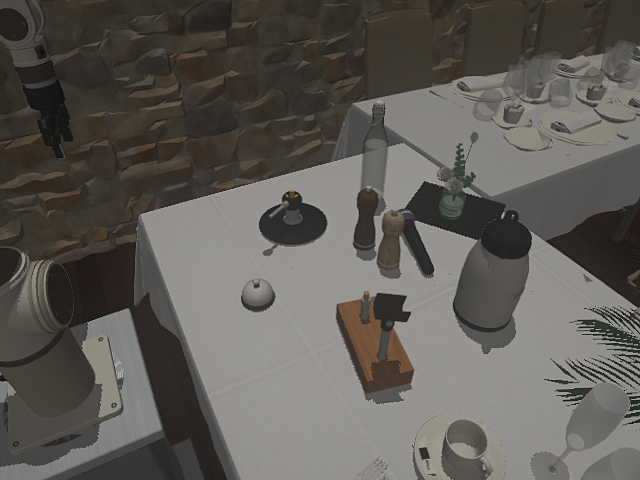

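View pics/top0.png

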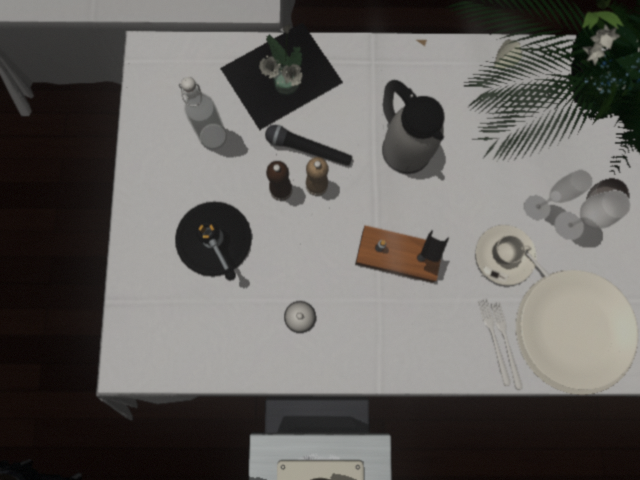

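The scene view shows the stand at (292,215), the caddy at (375,345) with the clip at (391,305) and the plain rod at (365,303). In the top view the stand is at (213,240), with its ball at (230,274), the clip at (433,247) and the plain rod at (381,246). Next I'll enlarge the details in a single montage.

Run:
```python
import cv2,numpy as np
s=cv2.imread("pics/scene0.png");t=cv2.imread("pics/top0.png")
def cr(i,x,y,w,h): return cv2.convertScaleAbs(cv2.resize(i[y:y+h,x:x+w],(400,300),interpolation=cv2.INTER_CUBIC),alpha=1.7,beta=20)
# scale x5 (80x60) 
m=np.vstack([np.hstack([cr(s,350,280,80,60),cr(s,250,180,80,60)]),np.hstack([cr(t,380,220,80,60),cr(t,175,220,80,60)])])
cv2.imwrite("pics/m0.png",m)
```

```text
(no output)
```

View pics/m0.png

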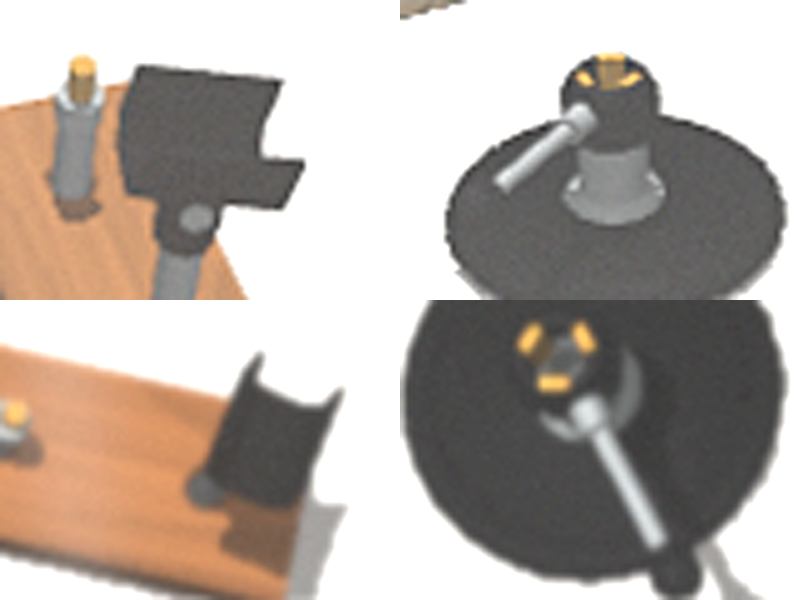

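```bash
cat >> h.py <<'E'
import pickle
def load(f): return pickle.load(open(f"pics/{f}.pkl","rb"))
def brass(c,x,y,w,h):
    hsv=cv2.cvtColor(c["img"],cv2.COLOR_RGB2HSV); m=cv2.inRange(hsv,(12,110,90),(32,255,255)); k=np.zeros_like(m); k[y:y+h,x:x+w]=1; return m*k
from scipy.spatial.transform import Rotation as R
def plan(o,p,x_ang=None,y_dir=None):
    """tool-down target: TCP p, tool y along world dir y_dir; returns shift in units (tool axes), yaw units"""
    Rt=R.from_quat(o["tool_rot"])
    sh=Rt.inv().apply(np.array(p)-o["eef_pos"])/0.3
    out=[np.round(sh,3)]
    if y_dir is not None:
        y=np.array([np.cos(y_dir),np.sin(y_dir),0]);best=None
        for s in(1,-1):
            yy=s*y; z=np.array([0,0,-1.]); x=np.cross(yy,z); q=R.from_matrix(np.c_[x,yy,z]); rv=(Rt.inv()*q).as_rotvec()/(2*np.pi)
            out.append(np.round(rv,4))
    return out
E
python3 - <<'E'
from h import *
s=load("scene0");t=load("top0")
cen=lambda m:np.argwhere(m>0)[:,::-1].mean(0)
print("jaw centre",tri([(s,cen(brass(s,275,185,35,20))),(t,cen(brass(t,195,215,30,30)))]), (brass(s,275,185,35,20)>0).sum())
print("mont. scene ball? no; top ball",onz(t,[[175+680/5,220+(572-300)/5]],.082), "axis",onz(t,[[175+556/5,220+55/5]],.098))
# clip corners, top montage at z~.185 
mt=lambda x,y:[380+x/5,220+(y-300)/5]
print("clip top", onz(t,[mt(260,355),mt(340,392),mt(215,470),mt(298,500)],.185).round(3))
# plain rod brass tips
print("plain",tri([(s,[350+83/5,280+65/5]),(t,mt(15,413))]))
hsv=cv2.cvtColor(t["img"],cv2.COLOR_RGB2HSV); m=cv2.inRange(hsv,(3,100,50),(18,255,255)); k=np.zeros_like(m);k[215:290,350:455]=1
r=cv2.minAreaRect(np.argwhere((m*k)>0)[:,::-1].astype(np.float32)); print("caddy",r,onz(t,cv2.boxPoints(r),.045).round(3).tolist())
E
```

```text
jaw centre (array([0.59899166, 0.26072125, 0.09443094]), [array([-0.,  0.]), array([ 0., -0.])]) 21
mont. scene ball? no; top ball [[0.50256481 0.02339899 0.082     ]] axis [[0.59815475 0.07968585 0.098     ]]
clip top [[ 0.582 -0.228  0.185]
 [ 0.566 -0.261  0.185]
 [ 0.533 -0.208  0.185]
 [ 0.521 -0.242  0.185]]
plain (array([ 0.57165856, -0.13621724,  0.10802687]), [array([-0.3,  0.1]), array([ 0.1, -0.2])])
caddy ((399.90167236328125, 253.3071746826172), (82.10984802246094, 38.04527282714844), 13.348727226257324) [[0.536, -0.08, 0.045], [0.624, -0.101, 0.045], [0.58, -0.288, 0.045], [0.493, -0.264, 0.045]]
```

```bash
python3 -m inch '[[[0,0,0],[-0.08,-0.08,-0.02],-1],[[0,0,0],[-0.08,-0.08,-0.02],-1],[[0,0,0],[-0.08,-0.08,-0.02],-1],[[0,0,0],[-0.08,-0.08,-0.02],-1],[[0,0,0],[-0.08,-0.08,-0.02],-1],[[0,0,0],[-0.08,-0.08,-0.02],-1],[[0,0,0],[-0.08,-0.08,-0.02],-1],[[0,0,0],[-0.08,-0.08,-0.02],-1]]'; python3 -c "
from h import *
o=telemetry.get_obs();print(o['joint_pos'].round(3)); print(plan(o,[.547,-.232,.3],y_dir=np.radians(67)))"
```

```text
clock: 0.82
eef_pos: [0.2614, 0.2504, 0.2794]
tool_rot: [0.122, 0.992, -0.0, 0.0]
ft_force: [1.4, 0.9, 0.5]
grip_width: 0.0854
grasp_force: 0.0
[ 0.764 -0.053 -0.199  1.425 -0.     1.009]
[array([-1.314, -1.329, -0.068]), array([-0.    ,  0.    ,  0.0249]), array([-0.    , -0.    , -0.4751])]
```

```bash
python3 -m inch '[[[0,0,0],[-0.085,-0.086,-0.01],-1],[[0,0,0],[-0.085,-0.086,-0.01],-1],[[0,0,0],[-0.085,-0.086,-0.01],-1],[[0,0,0],[-0.085,-0.086,-0.01],-1],[[0,0,0],[-0.085,-0.086,-0.01],-1],[[0,0,0],[-0.085,-0.086,-0.01],-1],[[0,0,0],[-0.085,-0.086,-0.01],-1],[[0,0,0],[-0.085,-0.086,0],-1]]'; python3 -m inch '[[[0,0,0],[-0.085,-0.086,0],-1],[[0,0,0],[-0.085,-0.086,0],-1],[[0,0,0],[-0.085,-0.086,0],-1],[[0,0,0],[-0.085,-0.086,0],-1],[[0,0,0],[-0.085,-0.086,0],-1],[[0,0,0],[-0.085,-0.086,0],-1],[[0,0,0],[-0.085,-0.086,0],-1],[[0,0,0.0125],[0,0,0],-1],[[0,0,0.0125],[0,0,0],-1],[[0,0,0],[0,0,0],-1]]'; python3 -c "
from h import *
o=telemetry.get_obs();print(o['joint_pos'].round(3)); print(plan(o,[.547,-.232,.3],y_dir=np.radians(67)))
c=snap('wrist','w1')"
```

```text
clock: 1.48
eef_pos: [0.4095, 0.0003, 0.3008]
tool_rot: [0.123, 0.992, 0.0, 0.001]
ft_force: [1.1, 0.9, 0.6]
grip_width: 0.0853
grasp_force: 0.0
clock: 2.32
eef_pos: [0.5379, -0.2172, 0.2989]
tool_rot: [0.201, 0.98, 0.0, -0.001]
ft_force: [0.9, 0.5, -0.2]
grip_width: 0.0856
grasp_force: 0.0
[-0.384  0.395  0.394  1.573  0.     0.022]
[array([-0.047, -0.033, -0.004]), array([-0.    , -0.0004, -0.0006]), array([-0.0006,  0.    ,  0.4994])]
```

View pics/w1.png

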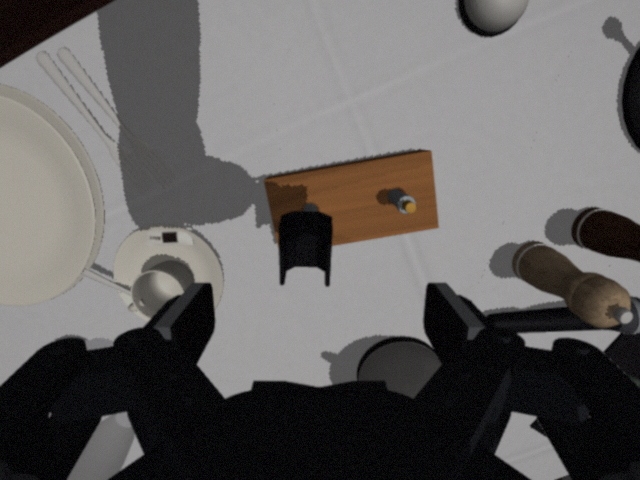

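The wrist view shows the clip's side walls near u=281 and 329, running vertically from v≈215 to 285. They line up with the fingers, whose centre is at u≈318. I'll shift, descend and take the second view.

```bash
python3 -m inch '[[[0,0,0],[-0.025,-0.017,0.07],-1],[[0,0,0],[-0.022,-0.016,0.07],-1],[[0,0,0],[0,0,0.06],-1],[[0,0,0],[0,0,0],-1],[[0,0,0],[0,0,0],-1]]'
python3 - <<'E'
from h import *
c=snap('wrist','w2'); o=telemetry.get_obs(); pickle.dump(o,open("pics/o2.pkl","wb"))
a=load('w1')
out=[]
for im,(x,y,w,h) in((a,(262,200,85,100)),(c,(230,160,170,160))):
    i=im["img"][y:y+h,x:x+w]; out.append(cv2.convertScaleAbs(cv2.resize(i,(400,int(400*h/w))),alpha=2.2,beta=30)[:,:,::-1])
H=max(i.shape[0] for i in out); out=[np.pad(i,((0,H-i.shape[0]),(0,0),(0,0))) for i in out]
cv2.imwrite("pics/m1.png",np.hstack(out)); print(out[0].shape)
E
```

```text
clock: 2.78
eef_pos: [0.5462, -0.2303, 0.2397]
tool_rot: [0.199, 0.98, 0.0, -0.001]
ft_force: [0.8, -0.1, 0.1]
grip_width: 0.0853
grasp_force: 0.0
(470, 400, 3)
```

View pics/m1.png

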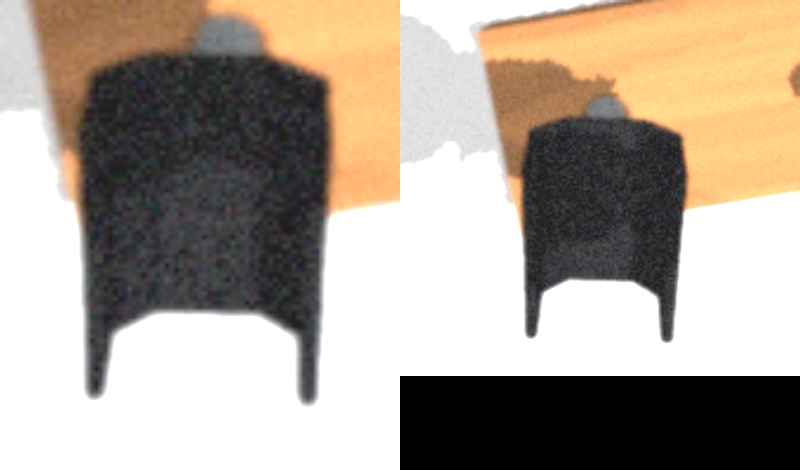

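Run:
```python
from h import *
a=load('w1');c=load('w2');o=pickle.load(open("pics/o2.pkl","rb"))
A=lambda x,y:np.array([262+x/4.706-.4,200+y/4.706-.4]); C=lambda x,y:np.array([230+x/2.353-.3,160+y/2.353-.3])
Rt=R.from_quat(o["tool_rot"])
P={}
for n,p,q in(("tipL",A(94,397),C(131,336)),("tipR",A(308,402),C(267,340)),("nearL",A(88,78),C(129,130)),("nearR",A(328,82),C(282,138)),("nL",A(140,55),C(162,117)),("nR",A(265,58),C(238,120)),("fL",A(155,312),C(168,279)),("fR",A(258,312),C(233,281))):
    x,e=tri([(a,p),(c,q)]); P[n]=x; print(n,x.round(4),e, "tool",(Rt.inv().apply(x-o["eef_pos"])*1000).round(1))
d=P["tipR"]-P["tipL"]; print("yaw tips",np.degrees(np.arctan2(d[1],d[0])), np.linalg.norm(d))
```

```text
tipL [ 0.5719 -0.2642  0.1787] [array([ 0.1, -0. ]), array([-0.2,  0. ])] tool [-36.  -21.2  62.4]
tipR [ 0.5859 -0.2303  0.1816] [array([ 0.1, -0.1]), array([-0.1,  0.1])] tool [-35.7  15.4  59.5]
nearL [ 0.514  -0.2343  0.2173] [array([-0.2, -0.6]), array([0.2, 0.9])] tool [ 28.9 -16.3  23.8]
nearR [ 0.5371 -0.2062  0.177 ] [array([-0. ,  0.2]), array([ 0. , -0.2])] tool [18.7 18.6 64.1]
nL [ 0.5184 -0.2305  0.19  ] [array([-0.1, -0.3]), array([0.1, 0.4])] tool [ 26.4 -11.1  51.1]
nR [ 0.5336 -0.216   0.1529] [array([-0. , -0.3]), array([0. , 0.3])] tool [18.1  8.2 88.2]
fL [ 0.5701 -0.2538  0.1525] [array([ 0.1, -0.1]), array([-0.1,  0.1])] tool [-30.3 -12.4  88.6]
fR [ 0.5738 -0.2346  0.1637] [array([ 0., -0.]), array([-0.,  0.])] tool [-26.2   6.8  77.5]
yaw tips 67.45103063369208 0.03674216232129164
```

```bash
python3 -m inch '[[[0,0,0],[-0.013,-0.01,0.06],-1],[[0,0,0],[0,0,0.08],-1],[[0,0,0],[0,0,0.08],-1],[[0,0,0],[0,0,0.07],-1],[[0,0,0],[0,0,0],-1],[[0,0,0],[0,0,0],-1]]'; python3 -m inch '[[[0,0,0],[0,0,0],1],[[0,0,0],[0,0,0],1],[[0,0,0],[0,0,0],1],[[0,0,0],[0,0,0],1],[[0,0,0],[0,0,0],1],[[0,0,0],[0,0,0],1],[[0,0,0],[0,0,0],1],[[0,0,0],[0,0,0],1],[[0,0,0],[0,0,0],1],[[0,0,0],[0,0,0],1]]'
```

```text
clock: 3.33
eef_pos: [0.5495, -0.2351, 0.1542]
tool_rot: [0.2, 0.98, 0.0, -0.0]
ft_force: [0.2, 0.0, 0.5]
grip_width: 0.0854
grasp_force: 0.0
clock: 4.17
eef_pos: [0.5506, -0.2358, 0.1553]
tool_rot: [0.2, 0.98, -0.0, 0.002]
ft_force: [-0.6, -1.5, 5.6]
grip_width: 0.0394
grasp_force: 60.5
```

```bash
python3 -m inch '[[[0,0,0],[0,0,-0.03],1],[[0,0,0],[0,0,-0.04],1],[[0,0,0],[0,0,-0.05],1],[[0,0,0],[0,0,-0.06],1],[[0,0,0],[0,0,-0.07],1],[[0,0,0],[0,0,-0.08],1],[[0,0,0],[0,0,-0.06],1],[[0,0,0],[0,0,-0.04],1],[[0,0,0],[0,0,-0.02],1],[[0,0,0],[0,0,0],1]]'
python3 - <<'E'
from h import *
o=telemetry.get_obs(); print(o['joint_pos'].round(3),o['grasp_force'],o['grip_width'])
s=load("scene0");t=load("top0")
print("plan to above stand",plan(o,[.585,.255,.29]))
a=snap("scene","s3"); b=snap("top","t3")
pr=lambda c,f: print(f,proj(c,o["eef_pos"]-[0,0,z]).round(0)) 
for z in(0,.14):pr(a,'s');pr(b,'t')
E
```

```text
clock: 5.0
eef_pos: [0.5499, -0.2356, 0.2898]
tool_rot: [0.2, 0.98, -0.0, 0.001]
ft_force: [1.0, -0.1, -0.8]
grip_width: 0.0393
grasp_force: 60.9
[-0.405  0.431  0.425  1.563 -0.    -0.002] 60.86794137954712 0.03928153509411908
plan to above stand [array([ 0.534,  1.55 , -0.002])]
s [[399. 256.]]
t [[449. 236.]]
s [[389. 318.]]
t [[432. 249.]]
```

```bash
python3 -m inch '[[[0,0,0],[0.015,0.045,0],1],[[0,0,0],[0.035,0.1,0],1],[[0,0,0],[0.035,0.1,0],1],[[0,0,0],[0.035,0.1,0],1],[[0,0,0],[0.035,0.1,0],1],[[0,0,0],[0.035,0.1,0],1],[[0,0,0],[0.035,0.1,0],1],[[0,0,0],[0.035,0.1,0],1],[[0,0,0],[0.035,0.1,0],1],[[0,0,0],[0.035,0.1,0],1]]'; python3 -m inch '[[[0,0,0],[0.015,0.04,0],1],[[0,0,0],[0,0,0],1],[[0,0,0],[0,0,0],1]]'; python3 -c "
from h import *
c=snap('wrist','w4')"; python3 -m inch '[[[0,0,0],[0.03,0.08,0],1],[[0,0,0],[0.035,0.1,0],1],[[0,0,0],[0.025,0.08,0],1],[[0,0,0],[0,0,0],1],[[0,0,0],[0,0,0],1],[[0,0,0],[0,0,0],1]]'
python3 - <<'E'
from h import *
o=telemetry.get_obs(); pickle.dump(o,open("pics/o5.pkl","wb"));print(o['joint_pos'].round(3),o['grip_width'])
a=load('w4');b=snap('wrist','w5');s=snap('scene','s5');t=snap('top','t5')
E=[.599,.261,.097]; print(proj(a,E),proj(b,E))
ft=o["eef_pos"]-[0,0,.143]; print("foot exp",[proj(c,ft).round(0) for c in (b,s,t)])
def cr(c,u,v,w,h,W,H): 
    x,y=int(u-w/2),int(v-h/2); return cv2.convertScaleAbs(cv2.resize(c["img"][y:y+h,x:x+w],(W,H),interpolation=cv2.INTER_CUBIC),alpha=1.8,beta=25)[:,:,::-1],(x,y)
out=[]
for c,u in((a,proj(a,E)[0]),(b,proj(b,E)[0]),(s,proj(s,ft)[0]+[0,-20]),(t,proj(t,ft)[0])):
    i,xy=cr(c,*u,120,90,400,300); out.append(i);print(xy)
cv2.imwrite("pics/m5.png",np.vstack([np.hstack(out[:2]),np.hstack(out[2:])]))
E
```

```text
clock: 5.93
eef_pos: [0.5684, 0.0665, 0.2869]
tool_rot: [0.2, 0.98, -0.0, -0.001]
ft_force: [0.7, 0.3, -2.6]
grip_width: 0.0395
grasp_force: 60.9
clock: 6.18
eef_pos: [0.5694, 0.0779, 0.2872]
tool_rot: [0.199, 0.98, -0.001, -0.001]
ft_force: [-0.2, -0.7, -1.9]
grip_width: 0.0394
grasp_force: 61.1
clock: 6.73
eef_pos: [0.5759, 0.158, 0.288]
tool_rot: [0.201, 0.98, -0.001, -0.0]
ft_force: [0.4, -0.3, -1.4]
grip_width: 0.0394
grasp_force: 61.6
[ 2.680e-01  4.310e-01  4.210e-01  1.562e+00 -1.000e-03  6.730e-01] 0.0394495593846975
[[509.0353893  161.55964677]] [[427.47468612 186.69361957]]
foot exp [array([[319., 217.]]), array([[300., 200.]]), array([[249., 236.]])]
(449, 116)
(367, 141)
(239, 135)
(188, 191)
```

View pics/m5.png

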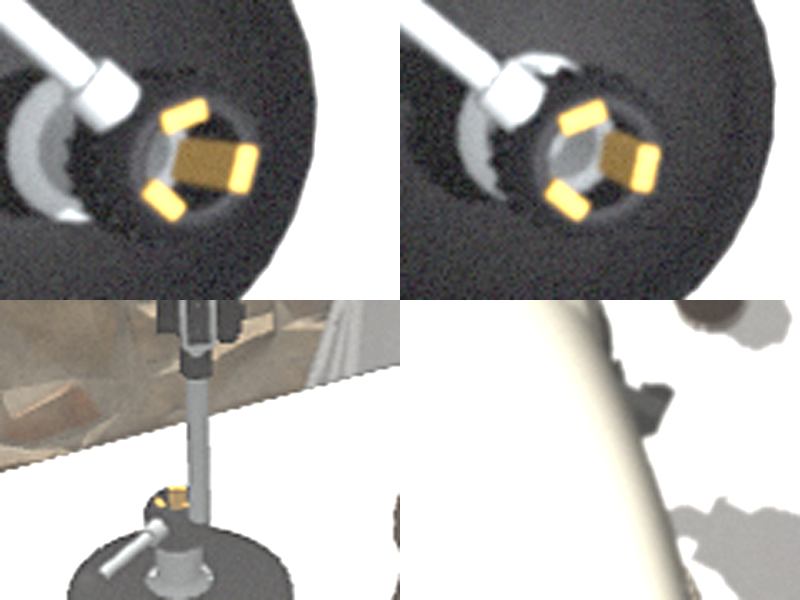

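View pics/w5.png

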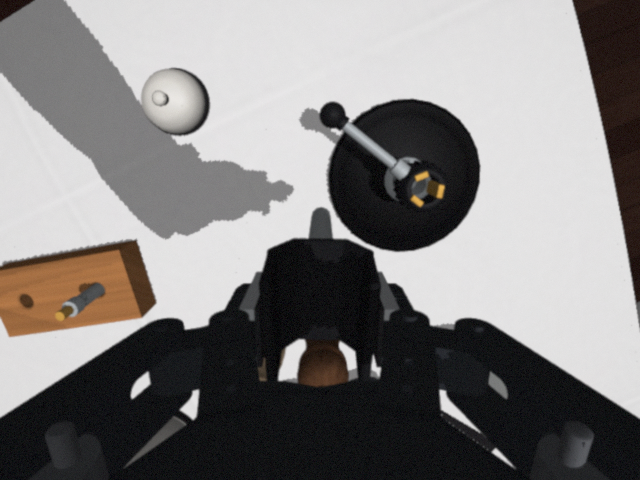

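The wrist view shows the ball at (333,115), the jaws around (427,188) and the rod's foot just above the clip at (320,209). In the scene view the rod hangs straight, with its foot at (299,201). I'll now get the jaw centre and the rod axis numerically.

Run:
```python
from h import *
a=load('w4');b=load('w5');s=load('s5');o=pickle.load(open("pics/o5.pkl","rb"))
A=lambda x,y:np.array([449+x/3.333-.35,116+y/3.333-.35]); B=lambda x,y:np.array([367+x/3.333-.35,141+y/3.333-.35])
J=[]
for p,q in(((184,115),(183,117)),((243,169),(246,168)),((164,201),(168,202))):
    x,e=tri([(a,A(*p)),(b,B(*q))]); J.append(x); print(x.round(4),e)
J=np.array(J)[:,:2]; 
cc=np.linalg.solve(2*(J[1:]-J[0]),(J[1:]**2).sum(1)-(J[0]**2).sum()); print("circ",cc,np.linalg.norm(J-cc,axis=1),"mean",J.mean(0))
print("jaws at z=.098 plane:",[onz(c,[f(*p) for p in ps],.098).mean(0).round(4) for c,f,ps in((a,A,((184,115),(243,169),(164,201))),(b,B,((183,117),(246,168),(168,202))))])
print("ball",onz(b,[[333,115]],.082), "lever on z .087", onz(b,[[350,127],[400,166]],.087))
def edges(c,rows,u0,w):
    g=cv2.GaussianBlur(cv2.cvtColor(c["img"],cv2.COLOR_RGB2GRAY),(3,3),0).astype(float); r=[]
    for v in rows:
        l=g[v,u0-w:u0+w+1]; d=np.diff(l); r.append((v,u0-w+np.argmin(d)+.5,u0-w+np.argmax(d)+.5))
    return r
for nm,c,rows in(("s",s,range(170,202,5)),("w",b,range(208,238,5))):
    for v,l,r in edges(c,rows,300 if nm=="s" else 320,14): print(nm,v,l,r,(l+r)/2)
for z in(.06,.1,.143): print(z,proj(s,o["eef_pos"]-[0,0,z]),proj(b,o["eef_pos"]-[0,0,z]))
```

```text
[0.5868 0.2591 0.0973] [array([0., 0.]), array([-0., -0.])]
[0.608  0.2713 0.0968] [array([-0. , -0.1]), array([0. , 0.1])]
[0.6082 0.2471 0.0971] [array([0.1, 0.2]), array([-0.1, -0.2])]
circ [0.60089164 0.25913996] [0.01409529 0.01409529 0.01409529] mean [0.60099993 0.25915263]
jaws at z=.098 plane: [array([0.6007, 0.2587, 0.098 ]), array([0.6008, 0.2589, 0.098 ])]
ball [[0.50272029 0.20379384 0.082     ]] lever on z .087 [[0.51922549 0.21407007 0.087     ]
 [0.57193452 0.24510104 0.087     ]]
s 170 307.5 301.5 304.5
s 175 294.5 301.5 298.0
s 180 294.5 301.5 298.0
s 185 294.5 301.5 298.0
s 190 294.5 301.5 298.0
s 195 287.5 301.5 294.5
s 200 286.5 301.5 294.0
w 208 333.5 326.5 330.0
w 213 311.5 329.5 320.5
w 218 310.5 330.5 320.5
w 223 310.5 330.5 320.5
w 228 309.5 331.5 320.5
w 233 308.5 331.5 320.0
0.06 [[298.88038212 168.92688003]] [[318.65304861 247.61925763]]
0.1 [[299.42039153 184.39349416]] [[318.73468862 230.58678812]]
0.143 [[299.97495441 200.18115146]] [[318.79846232 217.28341089]]
```

```bash
python3 -m inch '[[[0,0,0],[0.01,0.06,0],1],[[0,0,0],[0.012,0.1,0],1],[[0,0,0],[0.015,0.1,0],1],[[0,0,0],[0.01,0.079,0.02],1],[[0,0,0],[0,0,0.05],1],[[0,0,0],[0,0,0.04],1],[[0,0,0],[0,0,0.01],1],[[0,0,0],[0,0,0],1],[[0,0,0],[0,0,0],1],[[0,0,0],[0,0,0],1]]'
python3 - <<'E'
from h import *
o=telemetry.get_obs(); pickle.dump(o,open("pics/o6.pkl","wb"))
b=snap('wrist','w6');s=snap('scene','s6');t=snap('top','t6')
ax=np.array([.6009,.2591])
out=[]
for c,P in((b,[*ax,.1]),(s,[*ax,.12]),(t,[*ax,.12])):
    u=proj(c,P)[0]; x,y=int(u[0]-40),int(u[1]-30); print((x,y), proj(c,[[*ax,.098],[*ax,.14],[*ax,.18]]).round(1).tolist())
    out.append(cv2.convertScaleAbs(cv2.resize(c["img"][y:y+60,x:x+80],(400,300),interpolation=cv2.INTER_CUBIC),alpha=1.8,beta=25)[:,:,::-1])
cv2.imwrite("pics/m6.png",np.vstack([np.hstack(out[:2]),np.hstack([out[2],out[2]*0])]))
print(plan(o,[.6029,.2568,.2]))
E
```

```text
clock: 7.72
eef_pos: [0.6034, 0.2579, 0.2537]
tool_rot: [0.201, 0.98, 0.001, 0.001]
ft_force: [0.7, 0.2, -2.4]
grip_width: 0.0394
grasp_force: 61.8
(278, 181) [[318.5, 210.6], [318.5, 222.1], [318.6, 236.8]]
(251, 155) [[291.8, 193.1], [291.2, 179.1], [290.5, 165.1]]
(164, 197) [[206.2, 229.3], [202.5, 225.2], [198.8, 221.1]]
[array([ 0.   , -0.004,  0.179])]
```

View pics/m6.png

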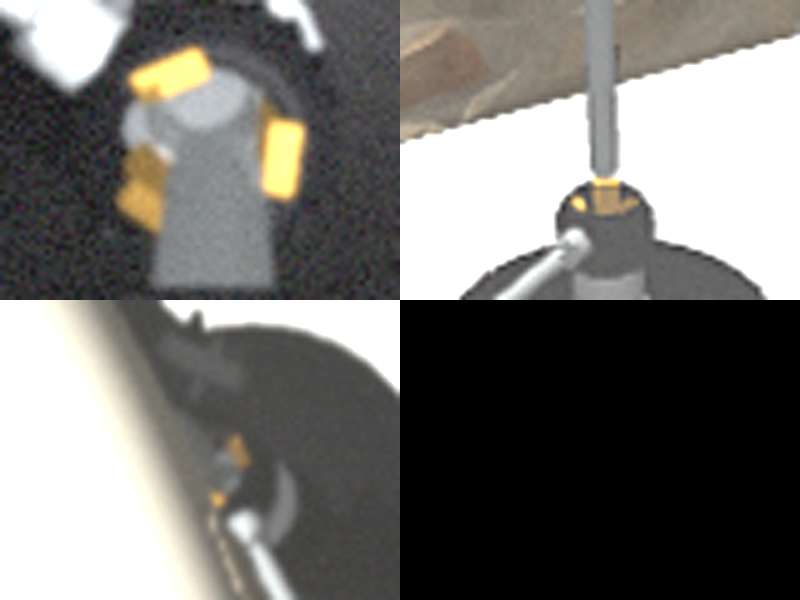

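The wrist crop shows the rod's centre at u≈320.7 and the jaw centre at 318.5, so the rod sits about 2 mm too far along tool +y. In the scene crop the rod (291.6) lines up with the jaws. I'll correct y and check numerically.

```bash
python3 -m inch '[[[0,0,0],[0,-0.007,0],1],[[0,0,0],[0,0,0],1],[[0,0,0],[0,0,0],1],[[0,0,0],[0,0,0],1]]'
cat > chk.py <<'E'
from h import *
import sys
o=telemetry.get_obs(); b=vision.camera('wrist'); s=vision.camera('scene')
ax=[.6009,.2591]
g=cv2.GaussianBlur(cv2.cvtColor(b["img"],cv2.COLOR_RGB2GRAY),(3,3),0)
for v in (214,220,226,232): print(v,[int(x) for x in g[v,302:340]])
print("axis z.098,.14",proj(b,[[*ax,.098],[*ax,.14]]).round(1).tolist(), proj(s,[[*ax,.098],[*ax,.13],[*ax,.16]]).round(1).tolist())
h=brass(b,270,180,90,60); n,l,st,cen=cv2.connectedComponentsWithStats(h); print([(st[i,4],cen[i].round(1).tolist()) for i in range(1,n) if st[i,4]>8])
gs=cv2.cvtColor(s["img"],cv2.COLOR_RGB2GRAY)
for v in(165,175,182,186): print(v,[int(x) for x in gs[v,282:302]])
print(o["eef_pos"].round(4),o["ft_force"].round(1), plan(o,[.6029,.2568,.17],y_dir=np.radians(67))[1])
E
python3 chk.py
```

```text
clock: 8.2
eef_pos: [0.6019, 0.2566, 0.2524]
tool_rot: [0.2, 0.98, 0.0, 0.0]
ft_force: [0.7, -0.1, -2.4]
grip_width: 0.0392
grasp_force: 61.9
214 [12, 16, 25, 37, 48, 55, 58, 59, 60, 62, 62, 60, 60, 62, 63, 62, 62, 63, 64, 62, 62, 62, 63, 65, 67, 70, 73, 77, 78, 76, 82, 107, 135, 152, 158, 159, 151, 124]
220 [15, 25, 42, 60, 73, 80, 80, 75, 67, 61, 59, 61, 62, 62, 62, 63, 63, 63, 64, 64, 64, 65, 65, 64, 62, 62, 61, 60, 57, 58, 75, 103, 123, 131, 132, 128, 110, 78]
226 [9, 12, 18, 25, 35, 45, 56, 61, 62, 61, 60, 61, 62, 62, 62, 63, 62, 62, 64, 64, 64, 65, 64, 63, 63, 63, 62, 60, 56, 49, 40, 34, 32, 31, 27, 23, 20, 19]
232 [13, 13, 16, 15, 15, 20, 30, 45, 55, 60, 62, 61, 61, 62, 64, 65, 64, 63, 64, 64, 63, 63, 63, 62, 62, 62, 62, 62, 60, 53, 41, 29, 22, 20, 19, 18, 17, 19]
axis z.098,.14 [[320.8, 212.0], [321.1, 223.7]] [[291.8, 193.1], [291.3, 182.5], [290.8, 172.1]]
[(np.int32(100), [314.4, 196.8]), (np.int32(120), [336.1, 213.7]), (np.int32(26), [307.3, 221.9])]
165 [59, 61, 62, 63, 65, 63, 67, 72, 72, 69, 70, 63, 55, 61, 60, 61, 63, 61, 62, 63]
175 [167, 165, 163, 161, 162, 145, 57, 69, 73, 72, 66, 73, 124, 158, 154, 153, 152, 152, 152, 149]
182 [152, 152, 153, 154, 156, 147, 93, 64, 71, 71, 68, 66, 111, 163, 154, 154, 152, 152, 153, 152]
186 [153, 153, 150, 153, 155, 146, 92, 62, 72, 73, 69, 61, 101, 162, 154, 155, 155, 151, 152, 152]
[0.6019 0.2566 0.2524] [ 0.7 -0.1 -2.4] [ 0.      0.     -0.0002]
```

```bash
python3 -m inch '[[[0,0,0],[0,0,0.03],1],[[0,0,0],[0,0,0.03],1],[[0,0,0],[0,0,0.03],1],[[0,0,0],[0,0,0],1]]';python3 -m inch '[[[0,0,0],[0,0,0.03],1],[[0,0,0],[0,0,0.03],1],[[0,0,0],[0,0,0.03],1],[[0,0,0],[0,0,0],1]]'
```

```text
clock: 8.63
eef_pos: [0.6005, 0.256, 0.2216]
tool_rot: [0.2, 0.98, -0.002, -0.002]
ft_force: [-0.6, -0.9, -3.5]
grip_width: 0.039
grasp_force: 61.8
clock: 8.97
eef_pos: [0.6007, 0.256, 0.1953]
tool_rot: [0.2, 0.98, -0.001, -0.002]
ft_force: [-0.4, -0.3, -2.7]
grip_width: 0.0395
grasp_force: 61.8
```

```bash
python3 -m inch '[[[0,0,0],[0,0,0.03],1],[[0,0,0],[0,0,0.03],1],[[0,0,0],[0,0,0.015],1],[[0,0,0],[0,0,0],1],[[0,0,0],[0,0,0],1]]';python3 -m inch '[[[0,0,0],[0,0,0.006],1],[[0,0,0],[0,0,0.006],1],[[0,0,0],[0,0,0],1]]'
```

```text
clock: 9.38
eef_pos: [0.6017, 0.2565, 0.1753]
tool_rot: [0.2, 0.98, -0.0, -0.0]
ft_force: [0.2, -0.3, -2.7]
grip_width: 0.0391
grasp_force: 61.8
clock: 9.63
eef_pos: [0.602, 0.2566, 0.1722]
tool_rot: [0.2, 0.98, 0.0, 0.0]
ft_force: [0.7, 0.1, -2.4]
grip_width: 0.0394
grasp_force: 61.8
```

```bash
python3 -m inch '[[[0,0,0],[0,0,0.006],1],[[0,0,0],[0,0,0.004],1],[[0,0,0],[0,0,0],1],[[0,0,0],[0,0,0],1]]';python3 -m inch '[[[0,0,0],[0,0,0.005],1],[[0,0,0],[0,0,0],1],[[0,0,0],[0,0,0],1]]'
```

```text
clock: 9.97
eef_pos: [0.6021, 0.2566, 0.1694]
tool_rot: [0.2, 0.98, 0.0, 0.0]
ft_force: [-0.7, -0.2, -1.4]
grip_width: 0.0392
grasp_force: 62.0
clock: 10.22
eef_pos: [0.6024, 0.2566, 0.1693]
tool_rot: [0.2, 0.98, 0.0, 0.001]
ft_force: [-2.2, -1.2, 6.1]
grip_width: 0.0392
grasp_force: 62.6
```

The foot touched bottom at TCP z=0.169 (contact force 6 N), so the rod is fully home. Next I release it and retreat.

```bash
python3 -m inch '[[[0,0,0],[0,0,-0.003],1],[[0,0,0],[0,0,0],-1],[[0,0,0],[0,0,0],-1],[[0,0,0],[0,0,0],-1],[[0,0,0],[0,0,0],-1],[[0,0,0],[0,0,0],-1],[[0,0,0],[0,0,0],-1],[[0,0,0],[0,0,0],-1]]';python3 -m inch '[[[0,0,0],[0,0,-0.02],-1],[[0,0,0],[0,0,-0.04],-1],[[0,0,0],[0,0,-0.08],-1],[[0,0,0],[0,0,-0.08],-1],[[0,0,0],[0,0,-0.08],-1],[[0,0,0],[0,0,0],-1],[[0,0,0],[0,0,0],-1]]'
python3 - <<'E'
from h import *
o=telemetry.get_obs(); print(plan(o,[.5258,.1629,.24],y_dir=np.radians(119.4)),o['joint_pos'].round(2))
b=snap('wrist','w8');s=snap('scene','s8')
print(proj(s,[.6009,.2591,.2]),proj(s,[.6009,.2591,.1]),proj(b,[.6009,.2591,.2]))
i=cv2.resize(s["img"][115:235,215:375],(800,600),interpolation=cv2.INTER_CUBIC)
cv2.imwrite("pics/m8.png",cv2.convertScaleAbs(i,alpha=1.7,beta=20)[:,:,::-1])
E
```

```text
clock: 10.88
eef_pos: [0.6019, 0.2566, 0.1684]
tool_rot: [0.2, 0.98, -0.0, -0.0]
ft_force: [-0.5, -0.3, -0.2]
grip_width: 0.0855
grasp_force: 0.0
clock: 11.47
eef_pos: [0.603, 0.257, 0.2612]
tool_rot: [0.2, 0.98, 0.001, 0.002]
ft_force: [-0.4, -0.1, -0.2]
grip_width: 0.0856
grasp_force: 0.0
[array([ 0.114, -0.39 ,  0.069]), array([ 0.0003,  0.0008, -0.1458]), array([ 0.0009, -0.0004,  0.3542])] [0.4  0.56 0.56 1.56 0.   0.81]
[[290.14320667 157.7986434 ]] [[291.8171417  192.48965673]] [[319.9430206  242.26281813]]
```

View pics/m8.png

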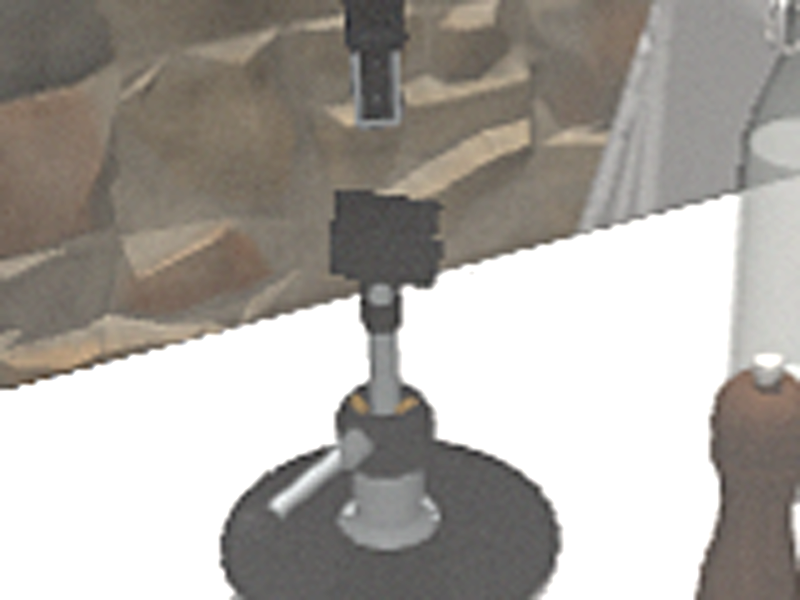

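The rod stands seated and upright on its own. Now to the start of the lever push.

```bash
python3 -m inch '[[[0,0,0],[0.028,-0.095,0],1],[[0,0,0],[0.028,-0.1,0],1],[[0,0,0],[0.028,-0.1,0],1],[[0,0,0],[0.03,-0.095,0],1],[[0,0,-0.018],[0,0,0],1],[[0,0,-0.018],[0,0,0],1],[[0,0,-0.018],[0,0,0],1],[[0,0,-0.018],[0,0,0],1],[[0,0,-0.018],[0,0,0],1],[[0,0,-0.018],[0,0,0],1]]';python3 -m inch '[[[0,0,-0.018],[0,0,0],1],[[0,0,-0.018],[0,0,0],1],[[0,0,0],[0,0,0.06],1],[[0,0,0],[0,0,0.1],1],[[0,0,0],[0,0,0.1],1],[[0,0,0],[0,0,0.1],1],[[0,0,0],[0,0,0.06],1],[[0,0,0],[0,0,0],1],[[0,0,0],[0,0,0],1]]'; python3 -c "
from h import *
o=telemetry.get_obs(); print(plan(o,[.5258,.1629,.068],y_dir=np.radians(119.4)),o['joint_pos'].round(2),o['grip_width'])"
```

```text
clock: 12.4
eef_pos: [0.5236, 0.162, 0.2569]
tool_rot: [-0.14, 0.99, -0.0, -0.002]
ft_force: [0.2, 0.2, -0.4]
grip_width: 0.0004
grasp_force: 0.0
clock: 13.15
eef_pos: [0.5229, 0.1618, 0.1307]
tool_rot: [-0.248, 0.969, -0.0, -0.003]
ft_force: [0.3, 0.5, 1.1]
grip_width: -0.0001
grasp_force: 0.0
[array([-0.011, -0.002,  0.209]), array([ 0.0002, -0.0008, -0.0018]), array([-1.200e-03, -3.000e-04,  4.982e-01])] [ 0.3   0.4  -0.04  1.14 -0.   -0.2 ] -0.00010690788268965088
```

```bash
python3 -m inch '[[[0,0,-0.0018],[-0.011,0,0.06],1],[[0,0,0],[0,0,0.08],1],[[0,0,0],[0,0,0.05],1],[[0,0,0],[0,0,0.015],1],[[0,0,0],[0,0,0],1],[[0,0,0],[0,0,0],1]]';python3 -m inch '[[[0,0,0],[0,0.02,0],1],[[0,0,0],[0,0.02,0],1],[[0,0,0],[0,0.014,0],1],[[0,0,0.008],[0.004,0.02,0],1],[[0,0,0.008],[0.004,0.02,0],1],[[0,0,0.008],[0.004,0.02,0],1],[[0,0,0.008],[0.004,0.02,0],1]]'
```

```text
clock: 13.65
eef_pos: [0.5286, 0.1643, 0.0726]
tool_rot: [-0.254, 0.967, 0.0, 0.001]
ft_force: [0.8, 0.5, 0.3]
grip_width: -0.0001
grasp_force: 0.0
clock: 14.23
eef_pos: [0.5054, 0.1976, 0.072]
tool_rot: [-0.154, 0.988, -0.001, 0.001]
ft_force: [1.1, -3.2, 0.6]
grip_width: 0.0
grasp_force: 1.5
```

```bash
python3 -m inch '[[[0,0,0.008],[0.004,0.019,0],1],[[0,0,0.008],[0.004,0.019,0],1],[[0,0,0.008],[0.004,0.019,0],1],[[0,0,0.008],[0.004,0.019,0],1],[[0,0,0.008],[0.004,0.019,0],1],[[0,0,0.008],[0.004,0.019,0],1],[[0,0,0.008],[0.004,0.019,0],1],[[0,0,0.008],[0.004,0.019,0],1],[[0,0,0.008],[0.004,0.019,0],1],[[0,0,0.008],[0.004,0.019,0],1]]'
cat > st.py <<'E'
from h import *
o=telemetry.get_obs(); Rt=R.from_quat(o["tool_rot"]); x=Rt.apply([1,0,0])
c=Rt.inv().apply(np.array([.6009,.2591,.07])-o["eef_pos"]); f=Rt.inv().apply(o["ft_force"])
xa=np.degrees(np.arctan2(x[1],x[0]))%360
print("c_tool mm",(c*1000).round(1),"F_tool",f.round(1),"xyaw",xa.round(1),"nut turned deg ~",(209.4-(xa-np.degrees((c[1]-.027)/.113))).round(1), "j",o["joint_pos"].round(2))
E
python3 st.py
```

```text
clock: 15.07
eef_pos: [0.4879, 0.2527, 0.0718]
tool_rot: [0.096, 0.995, -0.001, 0.0]
ft_force: [-0.4, -3.2, 2.3]
grip_width: -0.0003
grasp_force: 1.6
c_tool mm [-109.7   27.9    1.9] F_tool [-0.3 -3.2 -2.3] xyaw 169.0 nut turned deg ~ 40.9 j [ 0.48  0.46 -0.12  0.99 -0.    0.67]
```

```bash
python3 -m inch '[[[0,0,0.008],[0.004,0.019,0],1],[[0,0,0.008],[0.004,0.019,0],1],[[0,0,0.008],[0.004,0.019,0],1],[[0,0,0.008],[0.004,0.019,0],1],[[0,0,0.008],[0.004,0.019,0],1]]'; python3 st.py; python3 -m inch '[[[0,0,0.005],[0.0025,0.012,0],1],[[0,0,0.005],[0.0025,0.012,0],1],[[0,0,0.005],[0.0025,0.012,0],1]]'; python3 st.py
```

```text
clock: 15.48
eef_pos: [0.4901, 0.2818, 0.0718]
tool_rot: [0.22, 0.975, -0.001, 0.0]
ft_force: [-0.7, -2.6, 3.8]
grip_width: 0.0
grasp_force: 1.7
c_tool mm [-109.7   27.1    1.8] F_tool [-0.5 -2.7 -3.8] xyaw 154.6 nut turned deg ~ 54.9 j [ 0.52  0.48 -0.07  1.01 -0.    0.97]
clock: 15.73
eef_pos: [0.493, 0.2923, 0.0718]
tool_rot: [0.265, 0.964, -0.001, 0.0]
ft_force: [-2.3, -3.4, 3.2]
grip_width: 0.0
grasp_force: 1.9
c_tool mm [-109.7   26.7    1.8] F_tool [ 0.2 -4.1 -3.2] xyaw 149.2 nut turned deg ~ 60.0 j [ 0.54  0.5  -0.05  1.02 -0.    1.07]
```

```bash
python3 -m inch '[[[0,0,0.005],[0.0025,0.012,0],1],[[0,0,0.005],[0.0025,0.012,0],1],[[0,0,0.005],[0.0025,0.012,0],1]]'; python3 st.py; python3 -m inch '[[[0,0,0.005],[0.0025,0.012,0],1],[[0,0,0.005],[0.0025,0.012,0],1],[[0,0,0],[0,0,0],1]]'; python3 st.py
```

```text
clock: 15.98
eef_pos: [0.4967, 0.3024, 0.0718]
tool_rot: [0.311, 0.951, -0.001, -0.0]
ft_force: [-3.3, -2.4, 3.5]
grip_width: 0.0002
grasp_force: 2.1
c_tool mm [-109.7   26.6    1.8] F_tool [ 1.3 -3.9 -3.5] xyaw 143.8 nut turned deg ~ 65.4 j [ 0.55  0.51 -0.03  1.03 -0.    1.18]
clock: 16.23
eef_pos: [0.5002, 0.3096, 0.0718]
tool_rot: [0.34, 0.941, -0.0, 0.0]
ft_force: [-1.6, -2.5, 3.6]
grip_width: -0.0001
grasp_force: 1.6
c_tool mm [-109.8   25.4    1.8] F_tool [-0.4 -2.9 -3.6] xyaw 140.3 nut turned deg ~ 68.3 j [ 0.55  0.52 -0.01  1.04 -0.    1.25]
```

```bash
python3 -m inch '[[[0,0,0.005],[0.0025,0.012,0],1],[[0,0,0.005],[0.0025,0.012,0],1],[[0,0,0],[0,0,0],1]]'; python3 st.py; python3 -m inch '[[[0,0,0.005],[0.0025,0.012,0],1],[[0,0,0.003],[0.0015,0.0075,0],1],[[0,0,0],[0,0,0],1]]'; python3 st.py
```

```text
clock: 16.48
eef_pos: [0.5038, 0.316, 0.0716]
tool_rot: [0.369, 0.93, -0.0, -0.0]
ft_force: [-2.3, -2.3, 3.1]
grip_width: -0.0003
grasp_force: 1.8
c_tool mm [-109.7   25.1    1.6] F_tool [ 0.1 -3.3 -3.1] xyaw 136.7 nut turned deg ~ 71.7 j [ 0.56  0.54  0.01  1.05 -0.    1.32]
clock: 16.73
eef_pos: [0.5071, 0.3211, 0.0715]
tool_rot: [0.392, 0.92, -0.0, -0.0]
ft_force: [-3.2, -2.2, 5.3]
grip_width: 0.0
grasp_force: 2.3
c_tool mm [-109.7   24.7    1.4] F_tool [ 0.6 -3.9 -5.3] xyaw 133.9 nut turned deg ~ 74.4 j [0.56 0.55 0.03 1.06 0.   1.37]
```

```bash
python3 -m inch '[[[0,0,0.005],[0.0025,0.012,0],1],[[0,0,0.003],[0.0015,0.0075,0],1],[[0,0,0],[0,0,0],1]]'; python3 st.py; python3 -m inch '[[[0,0,0.005],[0.0025,0.012,0],1],[[0,0,0.003],[0.0015,0.0075,0],1],[[0,0,0],[0,0,0],1]]'; python3 st.py
```

```text
clock: 16.98
eef_pos: [0.5107, 0.326, 0.0713]
tool_rot: [0.415, 0.91, -0.0, -0.0]
ft_force: [-3.7, -1.7, 4.5]
grip_width: -0.0003
grasp_force: 2.3
c_tool mm [-109.6   24.2    1.2] F_tool [ 1.2 -3.9 -4.5] xyaw 131.0 nut turned deg ~ 77.0 j [0.57 0.56 0.05 1.06 0.   1.42]
clock: 17.23
eef_pos: [0.5145, 0.3306, 0.0712]
tool_rot: [0.438, 0.899, -0.0, -0.0]
ft_force: [-3.1, -2.6, 4.4]
grip_width: 0.0001
grasp_force: 2.3
c_tool mm [-109.6   23.9    1.2] F_tool [-0.2 -4.  -4.4] xyaw 128.1 nut turned deg ~ 79.7 j [0.57 0.57 0.06 1.07 0.   1.48]
```

```bash
sed -i 's/xa-np.degrees((c/xa+np.degrees((c/' st.py; python3 -m inch '[[[0,0,0.005],[0.0025,0.012,0],1],[[0,0,0.003],[0.0015,0.0075,0],1],[[0,0,0],[0,0,0],1]]'; python3 st.py; python3 -m inch '[[[0,0,0.005],[0.0025,0.012,0],1],[[0,0,0.003],[0.0015,0.0075,0],1],[[0,0,0],[0,0,0],1]]'; python3 st.py
```

```text
clock: 17.48
eef_pos: [0.5184, 0.3349, 0.0711]
tool_rot: [0.46, 0.888, -0.0, -0.0]
ft_force: [-3.6, -3.9, 3.8]
grip_width: 0.0001
grasp_force: 2.4
c_tool mm [-109.6   23.7    1.1] F_tool [-1.1 -5.2 -3.8] xyaw 125.2 nut turned deg ~ 85.9 j [0.57 0.58 0.08 1.08 0.   1.53]
clock: 17.73
eef_pos: [0.5225, 0.3391, 0.071]
tool_rot: [0.482, 0.876, -0.0, -0.0]
ft_force: [-3.3, -3.0, 4.6]
grip_width: -0.0
grasp_force: 2.5
c_tool mm [-109.5   23.5    1. ] F_tool [-0.7 -4.4 -4.6] xyaw 122.3 nut turned deg ~ 88.8 j [ 0.58  0.59  0.1   1.09 -0.    1.58]
```

```bash
python3 -m inch '[[[0,0,0.004],[0.002,0.0095,0],1],[[0,0,0],[0,0,0],1],[[0,0,0],[0,0,0],1]]'; python3 st.py; python3 -m inch '[[[0,0,0.004],[0.002,0.0095,0],1],[[0,0,0],[0,0,0],1],[[0,0,0],[0,0,0],1]]'; python3 st.py
```

```text
clock: 17.98
eef_pos: [0.5245, 0.3409, 0.071]
tool_rot: [0.493, 0.87, -0.0, -0.0]
ft_force: [-4.5, -3.3, 3.8]
grip_width: -0.0004
grasp_force: 2.6
c_tool mm [-109.5   23.5    1. ] F_tool [-0.5 -5.6 -3.8] xyaw 120.9 nut turned deg ~ 90.2 j [ 0.58  0.59  0.11  1.09 -0.    1.61]
clock: 18.23
eef_pos: [0.5265, 0.3429, 0.0711]
tool_rot: [0.504, 0.864, -0.0, -0.0]
ft_force: [-4.6, -3.9, 5.2]
grip_width: -0.0002
grasp_force: 2.7
c_tool mm [-109.5   23.5    1.1] F_tool [-1.1 -5.9 -5.2] xyaw 119.5 nut turned deg ~ 91.7 j [ 0.58  0.6   0.12  1.09 -0.    1.63]
```

```bash
python3 -m inch '[[[0,0,0.004],[0.002,0.0095,0],1],[[0,0,0],[0,0,0],1],[[0,0,0],[0,0,0],1]]'; python3 st.py; python3 -m inch '[[[0,0,0.004],[0.002,0.0095,0],1],[[0,0,0],[0,0,0],1],[[0,0,0],[0,0,0],1]]'; python3 st.py
python3 - <<'E'
from h import *
s=snap('scene','s9')
i=cv2.resize(s["img"][125:245,215:375],(800,600),interpolation=cv2.INTER_CUBIC)
cv2.imwrite("pics/m9.png",cv2.convertScaleAbs(i,alpha=1.7,beta=20)[:,:,::-1])
t=snap('top','t9')
E
```

```text
clock: 18.48
eef_pos: [0.5287, 0.3447, 0.071]
tool_rot: [0.515, 0.857, -0.001, -0.0]
ft_force: [-4.0, -3.8, 5.0]
grip_width: -0.0002
grasp_force: 2.8
c_tool mm [-109.5   23.5    1. ] F_tool [-1.5 -5.3 -5. ] xyaw 118.0 nut turned deg ~ 93.1 j [ 0.58  0.6   0.13  1.1  -0.    1.66]
clock: 18.73
eef_pos: [0.5289, 0.3453, 0.0709]
tool_rot: [0.525, 0.851, -0.003, -0.001]
ft_force: [-9.2, -6.6, 9.2]
grip_width: 0.0004
grasp_force: 5.7
c_tool mm [-109.3   25.8    0.8] F_tool [ -1.8 -11.3  -9.1] xyaw 116.6 nut turned deg ~ 93.4 j [ 0.58  0.61  0.14  1.11 -0.    1.68]
```

View pics/m9.png

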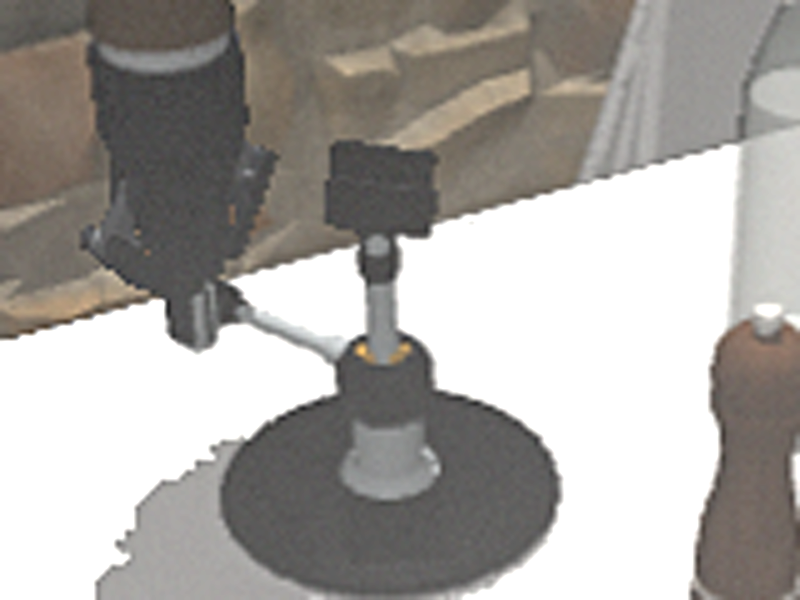

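The scene view shows the bar running from the nut at (345,350) to the ball at (232,305), the jaws around the rod and the rod upright. I'll check the lever angle numerically.

```bash
python3 - <<'E'
from h import *
s=load('s9'); s0=load('s8')
def ang(c,pts,z):
    P=onz(c,pts,z); d=P[-1]-P[0]; print(P.round(4).tolist(),"bar angle",np.degrees(np.arctan2(d[1],d[0]))%360)
f=lambda x,y,y0:[215+x/5-.4,y0+y/5-.4]
ang(s,[f(340,348,125),f(250,313,125)],.082); ang(s0,[f(360,447,115),f(275,508,115)],.082)
print("ball",onz(s,[f(232,303,125)],.082))
E
python3 -m inch '[[[0,0,0],[0,0,0],1],[[0,0,0],[0,0,0],1],[[0,0,0],[0,0,0],1]]'; python3 st.py
```

```text
[[0.5872, 0.2884, 0.082], [0.5588, 0.3424, 0.082]] bar angle 117.81724011288458
[[0.5775, 0.2426, 0.082], [0.5187, 0.2148, 0.082]] bar angle 205.22956960621104
ball [[0.55404498 0.35633004 0.082     ]]
clock: 19.08
eef_pos: [0.5289, 0.3453, 0.0709]
tool_rot: [0.525, 0.851, -0.003, -0.001]
ft_force: [-8.4, -6.9, 8.3]
grip_width: 0.0003
grasp_force: 5.6
c_tool mm [-109.3   25.8    0.9] F_tool [ -2.4 -10.7  -8.3] xyaw 116.6 nut turned deg ~ 93.4 j [ 0.58  0.61  0.14  1.11 -0.    1.68]
```

```bash
python3 -m inch '[[[0,0,0],[0,-0.02,0],1],[[0,0,0],[0,-0.04,0],1],[[0,0,0],[0.02,-0.08,0],1],[[0,0,0],[0.02,-0.08,0],1],[[0,0,0],[0,0,-0.08],1],[[0,0,0],[0,0,-0.12],1],[[0,0,0],[0,0,-0.12],1],[[0,0,0],[0,0,-0.12],1],[[0,0,0],[0,0,-0.12],1],[[0,0,0],[0,0,0],1]]'
python3 - <<'E'
from h import *
s=snap('scene','s10'); t=snap('top','t10'); s8=load('s8'); s9=load('s9')
# lever (bright steel) and rod pixels: compare with pushed state; other things with the first picture
d=lambda a,b,x,y,w,h:(cv2.absdiff(a["img"],b["img"])[y:y+h,x:x+w].max(2)>40).sum()
s0=load('scene0')
print("lever region vs pushed",d(s,s9,262,180,30,25),"mills",d(s,s0,350,185,60,90),"plain rod",d(s,s0,355,285,18,40),"bell",d(s,s0,238,275,40,36))
g=cv2.cvtColor(s["img"],cv2.COLOR_RGB2GRAY)
for v in(178,184,190):
    l=g[v,280:304]; print(v,[int(x) for x in l])
m=cv2.inRange(s["img"][175:206,255:292],(110,110,110),(200,205,210))
for z in(.1,.13,.16): print(proj(s,[.6009,.2591,z]).round(1))
i=g[175:205,258:290]; print("\n".join(" ".join(f"{int(x):3d}" for x in r[::2]) for r in i[::3]))
print(telemetry.get_obs()["eef_pos"])
E
```

```text
clock: 19.92
eef_pos: [0.4711, 0.3314, 0.2478]
tool_rot: [0.525, 0.851, 0.008, 0.003]
ft_force: [1.5, 2.0, 1.5]
grip_width: 0.0001
grasp_force: 0.0
lever region vs pushed 121 mills 0 plain rod 0 bell 106
178 [153, 152, 151, 152, 155, 144, 73, 23, 35, 35, 38, 40, 38, 31, 53, 118, 159, 152, 151, 151, 152, 150, 150, 152]
184 [151, 153, 152, 153, 151, 152, 156, 143, 69, 65, 73, 72, 68, 77, 123, 157, 152, 150, 151, 151, 150, 155, 153, 151]
190 [152, 152, 151, 150, 152, 153, 159, 149, 88, 62, 73, 74, 71, 64, 100, 160, 158, 158, 154, 153, 152, 151, 151, 151]
[[291.8 192.5]]
[[291.3 182.5]]
[[290.8 172.1]]
 56  54  60  61  70  67  57  57  52  51  56  63 167 166  72  56
 61  59  57  74  50  56 109 164 159 154 150 153 151 155  73  35
 79 168 161 155 151 152 151 152 151 151 150 150 152 151 162  37
151 150 151 150 152 153 151 151 153 153 152 151 152 151 156  69
156 154 152 151 152 151 150 152 153 151 151 151 150 152 155  91
109 128 144 153 153 154 155 151 151 151 152 152 151 152 159  88
 71  70  65  78  94 105 116 121 126 132 149 130 144 136  37  51
152 153 155 156 160 158 128  90  72  71  84  99  72  33  42  72
152 153 150 151 152 154 153 152 155 156 122  84  36  42  41  39
152 152 153 153 151 151 152 150 150 152 155 161  77  40  41  41
[0.46879075 0.32975899 0.24121388]
```

```bash
python3 - <<'E'
from h import *
for n in("s9","s10"):
    c=load(n); g=cv2.cvtColor(c["img"],cv2.COLOR_RGB2GRAY).astype(float); P=[]
    for u in range(269,281):
        w=np.clip(149-g[180:203,u],0,None)
        if u<275 or 1: 
            v=np.arange(180,203); P.append((u,(w*v).sum()/w.sum(),w.sum()))
    P=np.array(P); X=onz(c,P[:,:2],.082); k=np.polyfit(X[:,0],X[:,1],1); print(n,P[::3].round(1).tolist(),"angle",180+np.degrees(np.arctan(k[0])))
    ang=lambda q:np.degrees(np.arctan2(*(onz(c,[q],.082)[0,:2]-[.6009,.2591])[::-1]))%360
    print([round(ang(p[:2]),1) for p in P])
t=load('t10');t0=load('top0')
print("bell top diff",(cv2.absdiff(t["img"],t0["img"])[298:335,282:318].max(2)>40).sum())
s=load('s10');s0=load('scene0');d=cv2.absdiff(s["img"],s0["img"])[275:311,238:278].max(2)>40;print("bell scene diff rows",np.argwhere(d).min(0),np.argwhere(d).max(0))
E
python3 st.py
```

```text
s9 [[269.0, 189.9, 215.0], [272.0, 191.2, 224.0], [275.0, 192.3, 235.0], [278.0, 193.7, 219.0]] angle 114.95165416940736
[np.float64(119.4), np.float64(119.3), np.float64(119.7), np.float64(120.3), np.float64(120.9), np.float64(121.2), np.float64(120.5), np.float64(120.5), np.float64(121.3), np.float64(122.3), np.float64(123.1), np.float64(125.6)]
s10 [[269.0, 194.1, 221.0], [272.0, 194.8, 210.0], [275.0, 195.6, 243.0], [278.0, 196.5, 284.0]] angle 128.4703694847338
[np.float64(133.8), np.float64(133.5), np.float64(134.6), np.float64(134.4), np.float64(135.2), np.float64(134.7), np.float64(136.0), np.float64(134.9), np.float64(135.9), np.float64(139.1), np.float64(139.2), np.float64(137.7)]
bell top diff 2
bell scene diff rows [0 0] [13 13]
c_tool mm [-122.5   85.3  171.7] F_tool [0.4 0.4 1.2] xyaw 116.6 nut turned deg ~ 63.3 j [0.61 0.38 0.22 1.41 0.   1.72]
```

```bash
python3 -m inch '[[[0,0,-0.015],[0,0,0],1],[[0,0,-0.015],[0,0,0],1],[[0,0,-0.0155],[0,0,0],1],[[0,0,0],[0,0,0],1],[[0,0,0],[0,0,0],1]]'
cat > lev.py <<'E'
from h import *
c=vision.camera("scene"); g=cv2.cvtColor(c["img"],cv2.COLOR_RGB2GRAY).astype(float); v=np.arange(180,203)
P=[(u,(np.clip(149-g[180:203,u],0,None)*v).sum()/np.clip(149-g[180:203,u],0,None).sum()) for u in range(269,277)]
X=onz(c,P,.082)[:,:2]-[.6009,.2591]; print("lever angle",np.median(np.degrees(np.arctan2(X[:,1],X[:,0]))).round(1))
E
python3 lev.py; python3 -c "
from h import *
o=telemetry.get_obs(); print(plan(o,[.493,.313,.071],y_dir=np.radians(43)))
t=vision.camera('wrist'); ax=[.6009,.2591]; print(proj(t,[*ax,.098]),proj(t,[*ax,.2]))
h=brass(t,0,0,640,480); n,l,st,cen=cv2.connectedComponentsWithStats(h); print([(int(st[i,4]),cen[i].round(1).tolist()) for i in range(1,n) if st[i,4]>8])"
```

```text
clock: 20.43
eef_pos: [0.4667, 0.3281, 0.2373]
tool_rot: [0.4, 0.916, -0.001, -0.001]
ft_force: [0.0, 0.8, 0.5]
grip_width: -0.0003
grasp_force: 0.0
lever angle 134.7
[array([-0.097,  0.031,  0.555]), array([-0.0003, -0.    , -0.0006]), array([-1.000e-04,  5.000e-04,  4.994e-01])]
[[373.6913536 366.2146745]] [[395.72874043 460.65495837]]
[]
```

```bash
python3 -m inch '[[[0,0,0],[-0.097,0.031,0.05],1],[[0,0,0],[0,0,0.1],1],[[0,0,0],[0,0,0.12],1],[[0,0,0],[0,0,0.12],1],[[0,0,0],[0,0,0.1],1],[[0,0,0],[0,0,0.05],1],[[0,0,0],[0,0,0],1]]'; python3 st.py; python3 -m inch '[[[0,0,0],[0,0.012,0],1],[[0,0,0],[0,0.012,0],1],[[0,0,0],[0,0,0],1]]'; python3 st.py; python3 -m inch '[[[0,0,0],[0,0.01,0],1],[[0,0,0],[0,0,0],1],[[0,0,0],[0,0,0],1]]'; python3 st.py
```

```text
clock: 21.12
eef_pos: [0.4904, 0.3113, 0.072]
tool_rot: [0.4, 0.916, -0.004, -0.003]
ft_force: [-0.5, -1.1, -0.2]
grip_width: 0.0003
grasp_force: 0.0
c_tool mm [-113.4   45.6    1.4] F_tool [-0.5 -1.1  0.2] xyaw 132.8 nut turned deg ~ 67.2 j [ 0.57  0.52 -0.02  1.05  0.    1.39]
clock: 21.37
eef_pos: [0.5011, 0.3199, 0.0793]
tool_rot: [0.4, 0.917, 0.002, 0.001]
ft_force: [0.8, 0.1, -0.2]
grip_width: 0.0
grasp_force: 0.0
c_tool mm [-112.5   31.7    9.6] F_tool [-0.5  0.6  0.2] xyaw 132.9 nut turned deg ~ 74.1 j [0.57 0.52 0.01 1.06 0.   1.39]
clock: 21.62
eef_pos: [0.5017, 0.3208, 0.0781]
tool_rot: [0.399, 0.917, 0.001, 0.001]
ft_force: [0.1, 0.1, -0.7]
grip_width: 0.0001
grasp_force: 0.0
c_tool mm [-112.7   30.6    8.2] F_tool [-0.   0.1  0.7] xyaw 132.9 nut turned deg ~ 74.7 j [0.57 0.53 0.02 1.06 0.   1.39]
```

```bash
python3 -m inch '[[[0,0,0],[0,0,0.025],1],[[0,0,0],[0,0,0],1],[[0,0,0],[0,0,0],1]]'; python3 st.py; python3 -m inch '[[[0,0,0],[0,0.012,0],1],[[0,0,0],[0,0,0],1],[[0,0,0],[0,0,0],1]]'; python3 st.py;  python3 -m inch '[[[0,0,0.004],[0.002,0.0095,0],1],[[0,0,0],[0,0,0],1],[[0,0,0],[0,0,0],1]]'; python3 st.py; python3 lev.py
```

```text
clock: 21.87
eef_pos: [0.5004, 0.3198, 0.0688]
tool_rot: [0.4, 0.917, -0.001, -0.001]
ft_force: [0.2, -0.2, -0.6]
grip_width: 0.0001
grasp_force: 0.0
c_tool mm [-112.9   32.3   -1.3] F_tool [-0.3  0.   0.6] xyaw 132.9 nut turned deg ~ 73.8 j [ 0.57  0.54  0.01  1.04 -0.    1.39]
clock: 22.12
eef_pos: [0.504, 0.323, 0.0696]
tool_rot: [0.399, 0.917, 0.0, 0.0]
ft_force: [-0.1, 0.4, -0.6]
grip_width: -0.0001
grasp_force: 0.0
c_tool mm [-112.8   27.5   -0.3] F_tool [0.4 0.2 0.6] xyaw 132.9 nut turned deg ~ 76.2 j [ 0.57  0.54  0.02  1.05 -0.    1.39]
clock: 22.37
eef_pos: [0.5055, 0.3252, 0.0697]
tool_rot: [0.411, 0.912, 0.0, 0.0]
ft_force: [-0.1, -0.8, 0.4]
grip_width: 0.0
grasp_force: 0.0
c_tool mm [-112.8   27.6   -0.3] F_tool [-0.5 -0.6 -0.4] xyaw 131.5 nut turned deg ~ 77.6 j [ 0.57  0.55  0.03  1.05 -0.    1.42]
lever angle 134.7
```

```bash
for i in 1 2 3; do python3 -m inch '[[[0,0,0.004],[0.002,0.0095,0],1],[[0,0,0],[0,0,0],1],[[0,0,0],[0,0,0],1]]' | grep -E "grasp_f"; python3 st.py; done; python3 lev.py
```

```text
grasp_force: 0.0
c_tool mm [-112.7   27.8   -0.4] F_tool [-0.6 -1.1  0.1] xyaw 130.1 nut turned deg ~ 78.9 j [ 0.57  0.55  0.04  1.06 -0.    1.44]
grasp_force: 2.0
c_tool mm [-112.5   29.    -0.6] F_tool [-0.8 -4.2 -2.2] xyaw 128.6 nut turned deg ~ 79.8 j [ 0.57  0.56  0.05  1.06 -0.    1.47]
grasp_force: 2.7
c_tool mm [-112.4   28.9   -0.7] F_tool [-0.5 -6.3 -2.9] xyaw 127.2 nut turned deg ~ 81.2 j [ 0.58  0.56  0.05  1.06 -0.    1.5 ]
lever angle 132.6
```

```bash
for i in 1 2 3; do python3 -m inch '[[[0,0,0.004],[0.002,0.0095,0],1],[[0,0,0],[0,0,0],1],[[0,0,0],[0,0,0],1]]' | grep -E "grasp_f"; python3 st.py;python3 lev.py; done
```

```text
grasp_force: 2.6
c_tool mm [-112.5   28.4   -0.6] F_tool [-0.7 -5.6 -2.8] xyaw 125.8 nut turned deg ~ 82.9 j [ 0.58  0.57  0.06  1.07 -0.    1.52]
lever angle 130.9
grasp_force: 2.5
c_tool mm [-112.5   28.1   -0.6] F_tool [-0.8 -5.4 -2. ] xyaw 124.3 nut turned deg ~ 84.5 j [0.58 0.57 0.07 1.07 0.   1.55]
lever angle 129.5
grasp_force: 2.5
c_tool mm [-112.5   28.    -0.6] F_tool [-0.6 -5.5 -2.2] xyaw 122.9 nut turned deg ~ 86.0 j [0.58 0.58 0.08 1.07 0.   1.58]
lever angle 127.8
```

```bash
for i in 1 2 3 4; do python3 -m inch '[[[0,0,0.004],[0.002,0.0095,0],1],[[0,0,0],[0,0,0],1],[[0,0,0],[0,0,0],1]]' | grep -E "grasp_f"; python3 st.py;python3 lev.py; done
```

```text
grasp_force: 2.5
c_tool mm [-112.5   27.9   -0.6] F_tool [ 0.2 -5.  -2.7] xyaw 121.4 nut turned deg ~ 87.5 j [0.58 0.58 0.09 1.08 0.   1.6 ]
lever angle 126.3
grasp_force: 2.5
c_tool mm [-112.4   27.9   -0.6] F_tool [ 0.4 -5.4 -2. ] xyaw 120.0 nut turned deg ~ 88.9 j [0.58 0.59 0.1  1.08 0.   1.63]
lever angle 124.5
grasp_force: 2.6
c_tool mm [-112.4   28.    -0.7] F_tool [-0.  -4.8 -2.1] xyaw 118.5 nut turned deg ~ 90.4 j [0.58 0.59 0.11 1.09 0.   1.66]
lever angle 123.3
grasp_force: 2.7
c_tool mm [-112.4   28.    -0.6] F_tool [-0.6 -5.1 -1.3] xyaw 117.1 nut turned deg ~ 91.8 j [0.58 0.6  0.12 1.09 0.   1.68]
lever angle 121.5
```

```bash
for i in 1 2; do python3 -m inch '[[[0,0,0.004],[0.002,0.0095,0],1],[[0,0,0],[0,0,0],1],[[0,0,0],[0,0,0],1]]' | grep -E "grasp_f"; python3 st.py;python3 lev.py; done
```

```text
grasp_force: 2.7
c_tool mm [-112.4   28.    -0.7] F_tool [-1.  -6.4 -1.8] xyaw 115.7 nut turned deg ~ 93.2 j [0.58 0.6  0.13 1.1  0.   1.71]
lever angle 120.4
grasp_force: 5.9
c_tool mm [-112.    30.6   -0.9] F_tool [ -0.7 -10.9  -6.8] xyaw 114.2 nut turned deg ~ 93.3 j [0.58 0.61 0.14 1.1  0.   1.73]
lever angle 120.3
```

```bash
for i in 1 2 3 4; do python3 -m inch '[[[0,0,0],[0,-0.004,0],1],[[0,0,0],[0,-0.004,0],1],[[0,0,0],[0,0,0],1],[[0,0,0],[0,0,0],1]]' | grep -E "grasp_f"; python3 st.py;python3 lev.py; done
```

```text
grasp_force: 3.1
c_tool mm [-112.    30.8   -0.6] F_tool [-0.9 -5.6 -2.4] xyaw 114.2 nut turned deg ~ 93.2 j [0.58 0.61 0.13 1.1  0.   1.73]
lever angle 120.4
grasp_force: 0.6
c_tool mm [-112.1   31.6   -0.3] F_tool [-0.1 -0.8  0.5] xyaw 114.2 nut turned deg ~ 92.9 j [ 0.58  0.6   0.12  1.09 -0.    1.73]
lever angle 120.4
grasp_force: 0.6
c_tool mm [-112.    34.8   -0.3] F_tool [-0.3 -1.  -0.8] xyaw 114.2 nut turned deg ~ 91.3 j [ 0.59  0.6   0.12  1.09 -0.    1.73]
lever angle 122.0
grasp_force: 0.7
c_tool mm [-112.    37.4   -0.4] F_tool [-1.3 -1.9 -0.2] xyaw 114.2 nut turned deg ~ 90.0 j [0.59 0.59 0.11 1.09 0.   1.73]
lever angle 123.3
```

```bash
for i in 1 2 3 4; do python3 -m inch '[[[0,0,0],[0,-0.006,0],1],[[0,0,0],[0,-0.006,0],1],[[0,0,0],[0,0,0],1],[[0,0,0],[0,0,0],1]]' | grep -E "grasp_f"; python3 st.py;python3 lev.py; done
```

```text
grasp_force: 0.8
c_tool mm [-112.    41.1   -0.4] F_tool [-0.8 -1.2 -0. ] xyaw 114.2 nut turned deg ~ 88.1 j [0.59 0.59 0.1  1.08 0.   1.74]
lever angle 125.4
grasp_force: 0.6
c_tool mm [-112.    44.6   -0.4] F_tool [-0.6 -0.3 -0.5] xyaw 114.2 nut turned deg ~ 86.3 j [0.59 0.58 0.08 1.08 0.   1.74]
lever angle 127.4
grasp_force: 0.5
c_tool mm [-112.    48.2   -0.4] F_tool [ 0.1 -0.6  0.1] xyaw 114.2 nut turned deg ~ 84.4 j [0.59 0.57 0.07 1.07 0.   1.74]
lever angle 129.6
grasp_force: 0.4
c_tool mm [-112.    51.8   -0.4] F_tool [-0.1 -1.1 -0.8] xyaw 114.2 nut turned deg ~ 82.6 j [0.59 0.57 0.06 1.07 0.   1.74]
lever angle 131.4
```

```bash
python3 -m inch '[[[0,0,0],[0,-0.01,0],1],[[0,0,0],[0,-0.015,0],1],[[0,0,0],[0,-0.02,0],1],[[0,0,0],[0,-0.03,0],1],[[0,0,0],[0.03,-0.06,0],1],[[0,0,0],[0.03,-0.06,-0.03],1],[[0,0,0],[0,0,-0.12],1],[[0,0,0],[0,0,-0.12],1],[[0,0,0],[0,0,-0.12],1],[[0,0,0],[0,0,-0.12],1]]'; python3 -m inch '[[[0,0,0],[0,0,0],1],[[0,0,0],[0,0,0],1],[[0,0,0],[0,0,0],1]]'; python3 lev.py
python3 - <<'E'
from h import *
s=snap('scene','s11'); 
for n in('s8','s11'):
    g=cv2.cvtColor(load(n)["img"],cv2.COLOR_RGB2GRAY).astype(float)
    col=g[168:190,290]; row=lambda v:[int(x) for x in g[v,282:300]]
    # rod silhouette on white: edges
    for v in(176,185,189):
        l=np.clip(150-g[v,280:304],0,None); u=np.arange(280,304); print(n,v,"rod u",((l*u).sum()/l.sum()).round(2))
    # clip bottom-right corner and collar on white cloth
    print(n,"clip dark rows",[int((g[150:182,u]<50).sum()) for u in(285,290,295,300)],"last dark row",[int(150+np.where(g[150:182,u]<50)[0].max()) for u in(285,290,295,300)])
E
```

```text
clock: 29.82
eef_pos: [0.4462, 0.3322, 0.2242]
tool_rot: [0.543, 0.84, -0.0, -0.0]
ft_force: [0.8, 0.1, 0.1]
grip_width: -0.0002
grasp_force: 0.0
clock: 30.07
eef_pos: [0.4467, 0.3323, 0.2223]
tool_rot: [0.543, 0.84, -0.0, -0.0]
ft_force: [0.1, 0.1, -1.1]
grip_width: 0.0005
grasp_force: 0.0
lever angle 133.1
s8 176 rod u 290.77
s8 185 rod u 291.22
s8 189 rod u 291.35
s8 clip dark rows [18, 24, 18, 17] last dark row [170, 181, 171, 171]
s11 176 rod u 290.25
s11 185 rod u 290.77
s11 189 rod u 290.9
s11 clip dark rows [18, 24, 17, 17] last dark row [170, 181, 171, 171]
```

```bash
python3 -c "
from workcell import workorder
print(workorder.job_done())"
```

```text
the job is handed in; nothing more can be done
None
```

The clip rod is upright and fully home in the collet, and the lever was pushed clockwise to about 11 N. When I let go it sprang back about 0.23 rad, more than the 0.15 the brief expects. I inferred the grip from the lever forces and did not test it by tugging the rod. The plain rod, mills and bell did not move, and the job was handed in at about 30 s.

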